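# Wind back the trolley's dock bolt with the loose crank

### The arm

A 7-joint arm with a two-finger parallel gripper is mounted at the origin on the work surface. World frame = base frame: x ahead of the robot, y to its left, z up, the work surface at z = 0. Lengths are in m, angles in rad, forces in N, time in s.
With the tool pointing down it reaches from about 0.425 to 0.925 m from the base axis. Payload 6.8 kg.
Tool frame: the origin (TCP) lies on the centre line of the jaws, within the pads' length; the fingertips stand 8 mm ahead of it and the grasp point (between the pads) lies 11 mm behind it (bot.tips_ahead is the distance from the TCP to the fingertips, in m); z points along the fingers, y is the line along which they close (so a half turn about z gives the same grasp; the last joint's range is limited). The gripper opens to 85 mm and grips with 20 to 120 N. Pads are 22 mm wide; open, the fingers measure 114 mm over their backs; the gripper's body (76 mm by 85 mm) begins 54 mm behind the grasp point. The pads swing forward as they close: fully open they stand 13 mm farther back than shut.
Start: joints at [-1.243, 0.477, 0.022, 1.555, -0.011, 1.109, -0.083], TCP at [0.285, 0.612, 0.239] pointing down, gripper open.
Joint ranges: [-2.96, 2.96], [-0.34, 2.1], [-1.41, 1.46], [0.24, 2.44], [-1.37, 4.51], [0.17, 1.92], [-2.96, 2.96]. Speed limits (rad/s): [2.39, 2.39, 3.14, 3.14, 3.14, 3.14, 3.14].

### API

Orientations are given as a unit quaternion [w, x, y, z].
In Python, from station import bot gives the robot as it stands.
- The arm moves only by the tool send_rows, never from a script. Its argument "deltas" is text: rows parted by semicolons, each of 4 numbers parted by spaces: the shift along the tool's x, y, z in m, then the turn about the tool's z in degrees. In form: x y z spin; .... A call has 1 to 5 rows; each row is the pose to reach, as a shift and turn from the pose commanded when the call began, along the tool's axes at that moment; what a row does not reach only later rows make up. A row lasts 1/10 s, in which the tool goes at most 50 mm and 8.59 degrees, less where a joint would pass 70% of its speed; a pose out of reach is approached as far as the arm can. A call with a gripper value outside its range is refused whole. "claw" is the opening, from 0 (shut) to 1 (fully open), set as the call begins (left out, the last holds). The fingers move at their own pace and stop on an object; "force" is the grip in N (left out, the last holds). Time passes only in rows, so rows that repeat a pose let the fingers close. It gives the time, the measured TCP pose, the force, the opening and the grip force at its end, in the units of the state.
- bot.get_obs(): the state, without advancing time (a new reading comes with each control period).
- bot.read_camera(name): name is "scene" or "top" or "wrist"; returns a dict with "img" (480x640x3 uint8, red, green, blue), "depth" (480x640 float32, m along the optical axis (not along the pixel's ray), 0 where there is no reading), "fx", "fy", "cx", "cy" (pixels), "camera_from_world" (4x4, takes a point from world to camera coordinates). Camera axes: x right, y up, looking along -z (the intrinsics and any distortion apply to the point x, -y, -z); pixel columns grow to the right and rows downward; lengths in m; the calibration is good to about 2 mm. The wrist camera is an equidistant fisheye: a pixel r from the principal point sees the ray r / f radians off the axis. A picture is of the moment at which its call begins.
- bot.hand_in(): hands the job in; it is judged then, once.
Trained networks look in a picture, given as the dict that the camera call returned (one of the last four; its "shot" number tells which), for a name from the list of things; names that differ only in an ending like _2 or _b are one class to them, and where a whole thing is asked for, a point or a joint stands for the part that bears it (a point fixed in the world has none). Each returns a list of dicts, best first, with "confidence" (0 to 1); they miss things now and then, are a little off and sometimes report something else, mostly with a low value. They report only what shows in the picture. A call takes as long as a camera call. They do not tell look-alikes from the thing itself.
- bot.masks_of(picture, query): "mask" (480x640 bool, what is visible of it).
- bot.landmark_of(picture, query): "xyz" ([x, y, z] in m, in world coordinates, good to about 4 mm: a listed point, or the origin of a listed thing).
The state is a dict: "t": time; "q": joint angles; "joint_vel": joint speeds; "joint_torque": joint torques, N m; "eef_pos": TCP position; "tool_rot": TCP orientation; "contact_force": force on the tool from outside, world axes, zero at the start; "torque": the same for the moment, N m; "gripper_width": opening from 0.0 (shut) to 1.0 (fully open); "grasp_force": force on a finger pad.
Only numpy, scipy, OpenCV 4.12 (cv2) and the standard library are available. Lean on these libraries where they do the work, as an engineer would, in place of code of your own. Each camera call takes 0.05 s, during which the arm holds its last target. There are 200 camera calls.

### The job

Unlock the trolley from the door track: fit the loose crank fully home on the lock's square spindle and wind it clockwise, seen from above, until the bolt is drawn all the way back to its stop. Then lift the crank off and set it back down on the rubber mat, standing upright on its hub as you found it. Turn the spindle only with the crank, do not drop the crank, and leave the mug, the shaker, the collar and the ball where they are.

Things in the scene. Friction and masses are not known exactly. Their poses are not given: they have to be found in the camera images.
- crank: Loose steel crank, about 0.4 kg, mostly in the hub, standing on its hub on the mat. Origin: centre of the hub's underside, z up. Hub: 40 mm square block, 40 mm tall, with a 21 mm square hole through it from bottom to top. A flat arm, 22 mm wide, 28 to 40 mm above the origin, runs along +x to x = 96 mm and bears an upright knob. The hub's faces across y are free for gripping
- crank_top (a point): Centre of the hub's top, 40 mm above the crank's origin; axes as the crank's. The hub fits the spindle in any of four quarter turns, with 1.5 mm clearance all round and about 10 degrees of play either way
- crank_knob (a point): Centre of the top of the crank's upright black round knob: 24 mm diameter, 50 mm tall, from 40 to 90 mm above the crank's origin, at x = 85 mm in the crank's frame; axes as the crank's. The knob does not spin on the arm
- lock: The fixed lock: grey box 120 x 110 mm, its top 80 mm above the deck, on a 250 x 130 mm base plate. Origin: on the deck beneath the spindle, mid-box. x points from the box along the bolt to an aluminium U-shaped stub of door track, 130 mm tall, 90 mm wide, standing from 116 to 169 mm from the origin
- spindle_seat (a point): Centre of the top of the spindle's round shoulder (44 mm diameter), 95 mm above the deck, on which the hub rests when fully home. On it stands the square steel spindle, 18 mm across flats, straight for 20 mm, then tapering to 10 mm at 30 mm above this point. x and y are square to its flats and turn with it; z up, along its axis
- spindle (a joint): Angle of the spindle, rad, growing clockwise seen from above; stops at 0 (bolt thrown) and 3.6 (bolt drawn back). Starts between 0 and 0.7. It stays where it is left; turning takes about 0.12 N m plus a little drag, some 2 N at the knob
- bolt (a joint): Travel of the bolt, m, geared to the spindle at 10 mm per rad: 0 thrown through the track, 0.036 drawn fully back
- bolt_tip (a point): Centre of the free end of the bolt, an 18 mm round steel bar lying 50 mm above the deck along the lock's x and through a hole in the track stub; 148 mm from the lock's origin when thrown, 112 mm when drawn back
- mat: Fixed grey rubber mat 240 (x) x 180 (y) x 4 mm on the deck. Origin: centre of its underside; its top is 4 mm higher
- mug: White ceramic mug, 80 mm diameter, 95 mm tall, handle at its +y; origin: centre of its underside. A bystander
- shaker: Clear shaker with grey spout lid, 96 mm diameter, 202 mm tall; origin: centre of its underside. A bystander
- collar: Blue plastic collar, a ring 84 mm diameter, 22 mm high, lying flat with the ball in it; origin: centre of its underside. A bystander
- ball_center (a point): Centre of the orange massage ball, 64 mm diameter, lying in the collar. A bystander
Mind the look-alikes: they are no part of the job. Of the things that look like the crank, take the one that is farthest to the robot's left at the start.

How it is judged:
By the outcome, as a careful person would: the job done as asked, in the order asked, and still so for the second after the job is handed in, with the robot touching nothing.
It also fails if it takes over 72 s, if anything falls off the work surface, if the arm or the gripper's body presses on something with over 40 N, if the wrist force passes 120 N, or if a joint passes its speed limit or range.

## Working session

There is one attempt and no reset: what is moved stays moved. The work goes in short steps, Python scripts to look and compute and a tool call to move; the robot and the scene stay as the last step left them, time stands still between calls to the robot, and variables do not carry over. Pictures are saved under pics/ and viewed, at most 10 in all, crops included, and the job is handed in when it is done.

Besides the shell and the picture viewer there is one more tool, called after "Call:" by a JSON object that holds its "method" and its "body". send_rows: Moves the arm, as the interface text tells. Its arguments: {"type":"object","properties":{"deltas":{"type":"string"},"claw":{"type":"number"},"force":{"type":"number"}},"required":["deltas"]}

```bash
mkdir -p pics; ls
cat > h.py <<'E'
from station import bot
import numpy as np, cv2
from scipy.spatial.transform import Rotation as R
def rot(o):
    q=o["tool_rot"]; return R.from_quat([q[1],q[2],q[3],q[0]]).as_matrix()
def save(p,n): cv2.imwrite("pics/"+n,cv2.cvtColor(p["img"],cv2.COLOR_RGB2BGR))
def cloud(p):
    # world points for pinhole cam
    d=p["depth"]; v,u=np.mgrid[:480,:640]
    P=np.stack([(u-p["cx"])/p["fx"]*d,-(v-p["cy"])/p["fy"]*d,-d],-1)
    T=np.linalg.inv(p["camera_from_world"]); return P@T[:3,:3].T+T[:3,3]
def px(p,X):
    c=p["camera_from_world"]@np.r_[X,1]; return np.round([p["cx"]+p["fx"]*c[0]/-c[2],p["cy"]-p["fy"]*c[1]/-c[2]]).astype(int)
E
python3 - <<'E'
from h import *
o=bot.get_obs(); print(o["t"],o["eef_pos"],rot(o).round(3).tolist(),bot.tips_ahead)
for c in("top","scene"):
    p=bot.read_camera(c); save(p,c+"0.png")
    for q in("crank","crank_top","crank_knob","lock","spindle_seat","bolt_tip","mat","mug","shaker","collar"):
        print(c,q,[(np.round(r["xyz"],3).tolist(),round(r["confidence"],2),px(p,r["xyz"]).tolist()) for r in bot.landmark_of(p,q)])
E
```

```text
pics
0.0 [0.28468731 0.61138964 0.23832327] [[-0.907, 0.422, -0.001], [0.422, 0.907, -0.002], [-0.0, -0.002, -1.0]] 0.008
top crank [([0.4, -0.512, -0.001], 0.89, [529, 278]), ([0.484, -0.212, 0.001], 0.84, [405, 244]), ([0.203, -0.399, 0.0], 0.65, [487, 362])]
top crank_top [([0.484, -0.217, 0.041], 0.86, [409, 242]), ([0.4, -0.507, 0.041], 0.76, [534, 277]), ([0.202, -0.396, 0.04], 0.6, [491, 363])]
top crank_knob [([0.455, -0.443, 0.088], 0.78, [511, 251]), ([0.255, -0.464, 0.086], 0.7, [526, 340]), ([0.463, -0.135, 0.095], 0.65, [377, 248])]
top lock [([0.564, 0.181, 0.002], 0.9, [244, 213])]
top spindle_seat [([0.556, 0.18, 0.095], 0.66, [239, 209])]
top bolt_tip [([0.712, 0.208, 0.053], 0.53, [230, 148])]
top mat [([0.49, -0.222, 0.002], 0.91, [409, 242])]
top mug [([0.614, 0.498, 0.003], 0.74, [115, 194])]
top shaker [([0.592, -0.458, 0.0], 0.91, [503, 200])]
top collar [([0.79, -0.002, 0.002], 0.96, [318, 124])]
scene crank [([0.401, -0.506, 0.005], 0.84, [146, 292]), ([0.486, -0.214, 0.001], 0.8, [260, 273]), ([0.203, -0.399, 0.003], 0.63, [166, 240])]
scene crank_top [([0.207, -0.396, 0.041], 0.85, [164, 230]), ([0.402, -0.504, 0.039], 0.77, [144, 282]), ([0.486, -0.214, 0.05], 0.75, [258, 260])]
scene crank_knob [([0.46, -0.131, 0.094], 0.95, [280, 232]), ([0.254, -0.465, 0.088], 0.82, [141, 233])]
scene lock [([0.56, 0.18, 0.002], 0.72, [391, 241]), ([0.789, -0.0, 0.042], 0.57, [387, 301])]
scene spindle_seat [([0.566, 0.178, 0.094], 0.5, [393, 217])]
scene bolt_tip []
scene mat [([0.488, -0.218, 0.004], 0.76, [259, 273]), ([0.594, -0.46, -0.0], 0.24, [185, 334])]
scene mug []
scene shaker [([0.596, -0.461, -0.001], 0.75, [185, 335]), ([0.489, -0.219, 0.003], 0.65, [258, 274]), ([0.789, -0.004, 0.001], 0.43, [385, 313])]
scene collar [([0.788, -0.003, 0.001], 0.68, [385, 313])]
```

Run:
```python
import cv2,numpy as np
a=cv2.imread("pics/top0.png");b=cv2.imread("pics/scene0.png")
c=cv2.resize(a[190:290,340:560],None,fx=3.6,fy=3.0);
d=cv2.resize(a[120:260,190:290],None,fx=2.14,fy=2.14)
cv2.imwrite("pics/crop0.png",c)
```

```text
(no output)
```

View pics/top0.png

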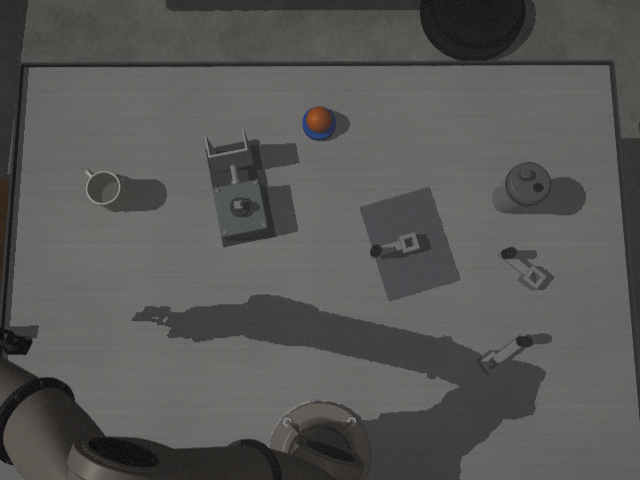

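View pics/crop0.png

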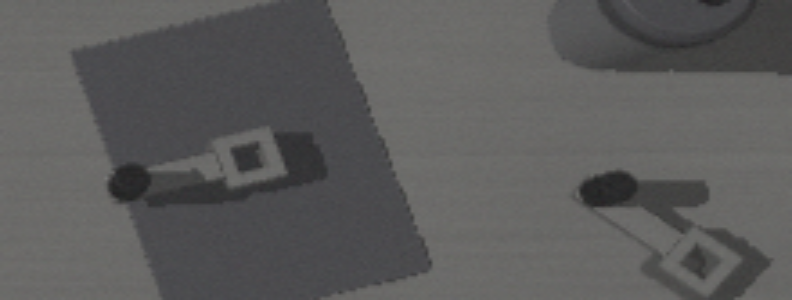

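Three crank-like things at top pixels (409,242), (534,277) and (491,363). The first one has the largest y, so it is farthest left. It stands upright on its hub on the mat, and the crop confirms it. The lock is at (240,205), with the track stub beyond it at (232,145). I'll look over the lock first, since it's on the way.

Call:
{"method": "send_rows", "body": {"deltas": "-0.038 -0.024 0 0; -0.076 -0.048 0 0; -0.114 -0.072 0 0; -0.152 -0.097 0 0; -0.19 -0.121 0 0", "claw": 1}}

```text
t: 1.6
eef_pos: [0.4069, 0.4203, 0.2395]
tool_rot: [0.0, 0.216, 0.976, 0.0]
contact_force: [0.3, 0.8, -0.2]
gripper_width: 1.003
grasp_force: 0.0
```

Call:
{"method": "send_rows", "body": {"deltas": "-0.038 -0.024 0 0; -0.076 -0.048 0 0; -0.114 -0.072 0 0; -0.152 -0.097 0 0; -0.19 -0.121 0 0"}}

```text
t: 2.1
eef_pos: [0.528, 0.2304, 0.2396]
tool_rot: [0.0, 0.216, 0.976, 0.0]
contact_force: [0.9, 1.1, -0.4]
gripper_width: 1.004
grasp_force: 0.0
```

Run:
```python
from h import *
o=bot.get_obs(); print(o["t"],o["eef_pos"],o["q"],rot(o).round(3).tolist())
p=bot.read_camera("wrist"); save(p,"w1.png"); print(p["fx"],p["cx"],p["cy"],np.linalg.inv(p["camera_from_world"]).round(3).tolist())
for q in ("spindle_seat","lock","bolt_tip","mug"): print(q,[(np.round(r["xyz"],4).tolist(),round(r["confidence"],2)) for r in bot.landmark_of(p,q)])
```

```text
2.1 [0.52804505 0.23044281 0.23960362] [-0.65630107  0.31455026  0.17032075  1.80722339 -0.06159043  1.0243459
  0.67277472] [[-0.907, 0.422, 0.0], [0.422, 0.907, 0.0], [-0.0, 0.001, -1.0]]
371.64829954431775 326.8980528893043 246.74302407475437 [[0.421, -0.866, -0.271, 0.459], [0.907, 0.403, 0.123, 0.261], [0.002, -0.297, 0.955, 0.374], [0.0, 0.0, 0.0, 1.0]]
spindle_seat [([0.5652, 0.18, 0.0945], 0.59)]
lock [([0.5673, 0.1798, -0.0032], 0.9)]
bolt_tip []
mug [([0.6132, 0.4916, -0.0023], 0.58)]
```

View pics/w1.png

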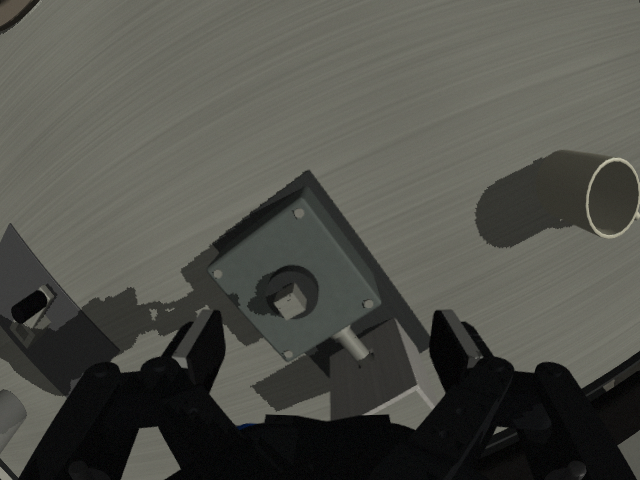

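The wrist view shows the spindle at px (290,298) on its shoulder. The bolt runs towards the track stub at (360,350), and the crank and mat are at the left edge. Next I'll measure the spindle angle.

```bash
cat >> h.py <<'E'
def fproj(p,X):
    T=p["camera_from_world"]; c=X@T[:3,:3].T+T[:3,3]
    x,y,z=c[...,0],-c[...,1],-c[...,2]; r=np.hypot(x,y); th=np.arctan2(r,z); k=th/np.maximum(r,1e-9)
    return p["cx"]+p["fx"]*k*x, p["cy"]+p["fy"]*k*y
def ortho(p,c,z,half=.03,n=400):
    # top view, up = world +x, left = world +y
    s=np.linspace(half,-half,n); gx,gy=np.meshgrid(s,s,indexing="ij")
    u,v=fproj(p,np.stack([c[0]+gx,c[1]+gy,gx*0+z],-1))
    return cv2.remap(cv2.cvtColor(p["img"],cv2.COLOR_RGB2BGR),u.astype(np.float32),v.astype(np.float32),cv2.INTER_CUBIC)
def fcloud(p):
    d=p["depth"]; v,u=np.mgrid[:480,:640]; a=(u-p["cx"])/p["fx"]; b=(v-p["cy"])/p["fy"]
    th=np.hypot(a,b); k=np.tan(np.minimum(th,1.4))/np.maximum(th,1e-9)
    P=np.stack([a*k*d,-b*k*d,-d],-1); T=np.linalg.inv(p["camera_from_world"]); return P@T[:3,:3].T+T[:3,3]
E
python3 - <<'E'
from h import *
p=bot.read_camera("wrist"); c=(.5652,.180)
o=np.hstack([cv2.resize(ortho(p,c,z),(400,400)) for z in(.125,.095)]); cv2.imwrite("pics/o1.png",np.clip(o*1.3,0,255).astype(np.uint8))
X=fcloud(p).reshape(-1,3); m=(np.hypot(X[:,0]-c[0],X[:,1]-c[1])<.035)
Y=X[m]; 
for a,b in((.075,.085),(.09,.1),(.1,.121),(.122,.13)):
    s=Y[(Y[:,2]>a)&(Y[:,2]<b)]; print(a,b,len(s),s.mean(0).round(4) if len(s) else "", s[:,:2].min(0).round(4),s[:,:2].max(0).round(4))
s=Y[(Y[:,2]>.121)]; print(cv2.minAreaRect((s[:,:2]*1000).astype(np.float32)))
# box top orientation
m=(abs(X[:,2]-.08)<.004)&(np.hypot(X[:,0]-c[0],X[:,1]-c[1])<.1); print(cv2.minAreaRect((X[m][:,:2]*1000).astype(np.float32)))
E
```

```text
0.075 0.085 2426 [0.561  0.1836 0.0797] [0.5303 0.1452] [0.6001 0.2148]
0.09 0.1 1349 [0.5599 0.1838 0.0946] [0.5422 0.1585] [0.5861 0.2028]
0.1 0.121 462 [0.5596 0.1839 0.1124] [0.5539 0.1697] [0.5721 0.1903]
0.122 0.13 219 [0.5631 0.181  0.1242] [0.5571 0.1737] [0.5693 0.1877]
((563.7540283203125, 181.2779541015625), (13.959501266479492, 12.258072853088379), 13.331531524658203)
((563.7149658203125, 180.55279541015625), (120.03685760498047, 110.10315704345703), 11.223533630371094)
```

View pics/o1.png

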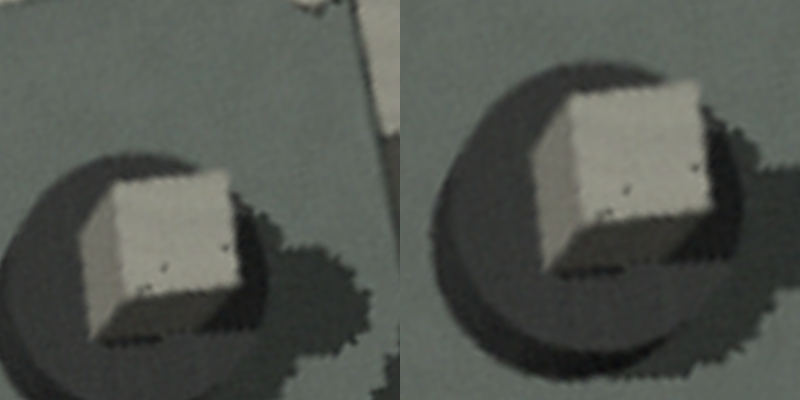

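Call:
{"method": "send_rows", "body": {"deltas": "-0.015 -0.042 0 5; -0.03 -0.084 0 10; -0.045 -0.126 0 15; -0.06 -0.168 0 20; -0.075 -0.21 0 25"}}

```text
t: 2.9
eef_pos: [0.5061, 0.0105, 0.2395]
tool_rot: [0.0, 0.422, 0.906, 0.0]
contact_force: [0.7, -0.2, 0.1]
gripper_width: 0.998
grasp_force: 0.0
```

Call:
{"method": "send_rows", "body": {"deltas": "-0.031 -0.032 0.01 5; -0.062 -0.064 0.02 10; -0.093 -0.096 0.03 14; -0.124 -0.128 0.04 19; -0.155 -0.16 0.05 24"}}

```text
t: 3.4
eef_pos: [0.4843, -0.2111, 0.1891]
tool_rot: [0.0, 0.601, 0.799, 0.001]
contact_force: [0.6, 0.3, -0.2]
gripper_width: 0.997
grasp_force: 0.0
```

Run:
```python
from h import *
o=bot.get_obs(); r=rot(o);print(o["t"],o["eef_pos"],o["q"].round(2),np.degrees(np.arctan2(r[1,0],r[0,0])))
p=bot.read_camera("wrist"); save(p,"w2.png")
for q in ("crank","crank_top","crank_knob","mat"): print(q,[(np.round(s["xyz"],4).tolist(),round(s["confidence"],2)) for s in bot.landmark_of(p,q)])
X=fcloud(p); m=bot.masks_of(p,"crank")
for s in m:
    Y=X[s["mask"]]; t=Y[(abs(Y[:,2]-.044)<.003)][:,:2]; k=Y[abs(Y[:,2]-.094)<.004][:,:2]
    print(s["confidence"],len(t),t.mean(0), cv2.minAreaRect((t*1000).astype(np.float32)),"knob",len(k),k.mean(0),(k.min(0)+k.max(0))/2)
c=(.485,-.2)
cv2.imwrite("pics/o2.png",np.clip(np.hstack([ortho(p,c,.044,.1),ortho(p,c,.094,.1)])*1.3,0,255).astype(np.uint8))
```

```text
3.4 [ 0.48433538 -0.21107365  0.18908882] [-0.13  0.32  0.52  1.98 -0.2   0.89  0.77] 106.05446290268344
crank [([0.2038, -0.3971, -0.0006], 0.97), ([0.4881, -0.2129, 0.0066], 0.77)]
crank_top [([0.2074, -0.398, 0.0355], 0.95), ([0.4868, -0.2167, 0.038], 0.55), ([0.461, -0.1365, 0.0924], 0.19)]
crank_knob [([0.4599, -0.1344, 0.0957], 0.94), ([0.2534, -0.4685, 0.0914], 0.56)]
mat [([0.491, -0.2188, -0.0017], 0.87), ([0.4867, -0.2154, 0.0049], 0.64)]
0.66 28 [ 0.25242204 -0.45481087] ((241.2564697265625, -441.3558044433594), (11.071745872497559, 44.10053253173828), 35.16435241699219) knob 4 [ 0.25045586 -0.46455205] [ 0.25173975 -0.46470353]
0.61 3709 [ 0.47888339 -0.19117722] ((477.64105224609375, -188.04522705078125), (39.71640396118164, 96.85704803466797), 16.27747917175293) knob 1065 [ 0.46245252 -0.13373866] [ 0.46248347 -0.13365462]<stdin>:8: RuntimeWarning: Mean of empty slice.
  ret = um.true_divide(
Traceback (most recent call last):
ValueError: zero-size array to reduction operation minimum which has no identity
```

Call:
{"method": "send_rows", "body": {"deltas": "-0.004 0 0.045 0; -0.004 0 0.09 0; -0.004 0 0.13 0; -0.004 0 0.155 0; -0.004 0 0.167 0"}}

```text
t: 4.2
eef_pos: [0.4846, -0.2124, 0.0202]
tool_rot: [-0.002, 0.6, 0.8, 0.0]
contact_force: [-0.1, 0.6, -0.1]
gripper_width: 0.996
grasp_force: 0.0
```

Call:
{"method": "send_rows", "body": {"deltas": "0 0 0 0; 0 0 0 0; 0 0 0 0; 0 0 0 0; 0 0 0 0", "claw": 0, "force": 60}}

```text
t: 4.7
eef_pos: [0.4863, -0.2155, 0.024]
tool_rot: [0.001, 0.601, 0.799, 0.001]
contact_force: [-0.2, -0.2, 5.4]
gripper_width: 0.453
grasp_force: 61.5
```

Call:
{"method": "send_rows", "body": {"deltas": "0 0 0 0; 0 0 0 0; 0 0 0 0"}}

```text
t: 5.0
eef_pos: [0.4863, -0.2155, 0.024]
tool_rot: [0.001, 0.601, 0.799, 0.001]
contact_force: [-0.3, 0.8, 6.8]
gripper_width: 0.454
grasp_force: 61.5
```

Call:
{"method": "send_rows", "body": {"deltas": "0 0 -0.02 0; 0 0 -0.06 0; 0 0 -0.105 0; 0 0 -0.145 0; 0 0 -0.165 0"}}

```text
t: 5.5
eef_pos: [0.4859, -0.216, 0.1913]
tool_rot: [0.002, 0.602, 0.799, 0.001]
contact_force: [0.5, -0.1, -4.5]
gripper_width: 0.453
grasp_force: 62.1
```

```bash
cat >> h.py <<'E'
def go(x,y,z,yaw=None):
    o=bot.get_obs(); r=rot(o); d=np.array([x,y,z])-o["eef_pos"]; w=np.degrees(np.arctan2(r[1,0],r[0,0]))
    print("t",o["t"],"pos",o["eef_pos"].round(4),"yaw",w.round(2),"q7",o["q"][6].round(2),"F",o["contact_force"].round(1),"T",o["torque"].round(2),"w",round(o["gripper_width"],3)); print("tool delta",(r.T@d).round(4),"spin",None if yaw is None else -((yaw-w+180)%360-180))
E
python3 - <<'E'
from h import *
go(.564,.1807,.189,186)
E
```

```text
t 5.5 pos [ 0.4859 -0.216   0.1913] yaw 106.0 q7 0.79 F [ 0.5 -0.1 -4.5] T [-0.1  -0.09 -0.03] w 0.453
tool delta [0.3598 0.1844 0.0024] spin -79.99931958411514
```

Call:
{"method": "send_rows", "body": {"deltas": "0.036 0.018 0 -8; 0.072 0.037 0 -16; 0.108 0.055 0 -24; 0.144 0.074 0 -32; 0.18 0.092 0 -40"}}

```text
t: 6.0
eef_pos: [0.5234, -0.0154, 0.1879]
tool_rot: [0.0, 0.289, 0.957, 0.0]
contact_force: [1.0, -0.9, -4.4]
gripper_width: 0.456
grasp_force: 62.0
```

Call:
{"method": "send_rows", "body": {"deltas": "0.018 0.042 0 -8; 0.036 0.084 0 -16; 0.054 0.126 0 -24; 0.07 0.165 0 -32; 0.079 0.186 0 -40"}}

```text
t: 6.5
eef_pos: [0.5616, 0.1863, 0.1877]
tool_rot: [0.0, -0.058, 0.998, 0.001]
contact_force: [-0.1, 0.5, -3.2]
gripper_width: 0.453
grasp_force: 62.0
```

Call:
{"method": "send_rows", "body": {"deltas": "0 0 0 0; 0 0 0 0"}}

```text
t: 6.7
eef_pos: [0.5615, 0.1813, 0.1873]
tool_rot: [-0.0, -0.052, 0.999, -0.0]
contact_force: [-0.8, -1.0, -4.0]
gripper_width: 0.457
grasp_force: 62.0
```

Run:
```python
from h import *
go(.564,.1807,.189,186)
p=bot.read_camera("wrist"); save(p,"w3.png")
X=fcloud(p); o=bot.get_obs(); z0=o["eef_pos"][2]-.024+.004
Y=X.reshape(-1,3); Y=Y[(np.hypot(*(Y[:,:2]-o["eef_pos"][:2]).T)<.11)]
t=Y[abs(Y[:,2]-z0-.04)<.003][:,:2]; k=Y[abs(Y[:,2]-z0-.09)<.004][:,:2]
print(len(t),cv2.minAreaRect((t*1000).astype(np.float32)),"knob",len(k),(k.min(0)+k.max(0))/2)
p=bot.read_camera("top"); X=cloud(p).reshape(-1,3)
Y=X[(np.hypot(*(X[:,:2]-[.564,.18]).T)<.11)]
k=Y[abs(Y[:,2]-z0-.09)<.006][:,:2]; print("topcam knob",len(k),(k.min(0)+k.max(0))/2,z0)
```

```text
t 6.7 pos [0.5615 0.1813 0.1873] yaw -173.99 q7 1.3 F [-0.8 -1.  -4. ] T [-0.03 -0.09 -0.  ] w 0.457
tool delta [-0.0024 -0.0009 -0.0017] spin 0.007512845148426095
19095 ((535.8807983398438, 183.375244140625), (63.31074142456055, 99.94036865234375), 78.37889099121094) knob 21740 [0.52192268 0.17897133]
topcam knob 9 [0.55476373 0.12474064] 0.16732935168649438
```

View pics/w3.png

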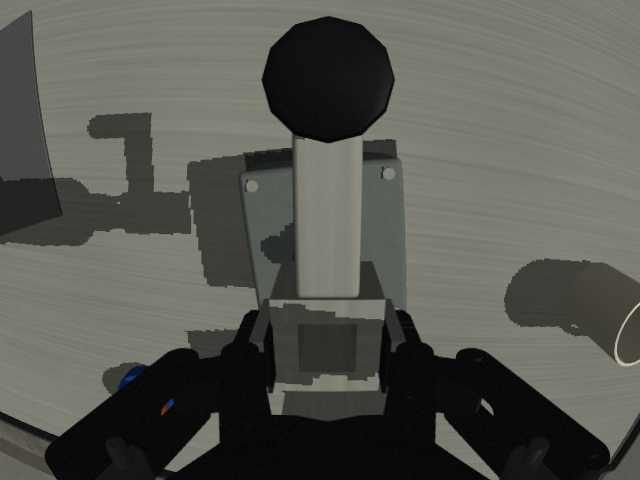

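The hub is held squarely in the jaws: its top spans px (270-387, 300-390) and the knob is at (328,79). The lock box is below it. Next I'll locate the hub and knob relative to the TCP.

Run:
```python
from h import *
o=bot.get_obs(); r=rot(o); p=bot.read_camera("wrist"); X=fcloud(p)
z0=o["eef_pos"][2]-.02
L=((X-o["eef_pos"])@r)  # tool frame
for n,(u,v) in dict(hubL=(285,345),hubR=(375,345),hubback=(330,312),hubfront=(330,384),arm=(328,220),knob=(328,79),holeL=(303,345)).items(): print(n,(L[v,u]*1000).round(1),X[v,u].round(4))
def pl(u,v,z):
    a=(u-p["cx"])/p["fx"];b=(v-p["cy"])/p["fy"];th=np.hypot(a,b);k=np.tan(th)/th
    T=np.linalg.inv(p["camera_from_world"]); d=T[:3,:3]@[a*k,-b*k,-1]; c=T[:3,3]; P=c+d*(z-c[2])/d[2]; return ((P-o["eef_pos"])@r*1000).round(1)
zt=X[345,285,2]
for q in((272,300),(385,300),(388,390),(270,390),(299,324),(356,324),(357,372),(298,372)): print(q,pl(*q,zt))
k=L[(abs(X[...,2]-X[79,328,2])<.004)&(abs(L[...,1])<.02)&(np.indices((480,640))[0]<150)]; print("knob",k.min(0),k.max(0))
```

```text
hubL [  2.6 -16.5 -19.1] [0.5609 0.163  0.2065]
hubR [  2.8  16.3 -19.6] [0.5574 0.1956 0.2069]
hubback [ 16.2  -0.1 -18.9] [0.5457 0.1779 0.2062]
hubfront [-15.7   0.  -18.9] [0.5774 0.1813 0.2063]
arm [ 49.   -0.9 -19.4] [0.5131 0.1738 0.2068]
knob [ 85.7  -1.2 -69.4] [0.4767 0.1698 0.2568]
holeL [ -9.  -11.3  -0.8] [0.5719 0.1694 0.1881]
(272, 300) [ 20.8 -20.1 -19.1]
(385, 300) [ 20.9  18.8 -19.2]
(388, 390) [-19.2  23.  -19.2]
(270, 390) [-19.2 -23.7 -19.1]
(299, 324) [ 11.5 -11.1 -19.1]
(356, 324) [ 11.5   9.1 -19.2]
(357, 372) [ -9.7  10.2 -19.2]
(298, 372) [ -9.7 -12.2 -19.2]
knob [ 0.07458979 -0.01304528 -0.07208136] [ 0.0978685   0.01083166 -0.06544716]
```

Call:
{"method": "send_rows", "body": {"deltas": "-0.003 0 0.012 0; -0.003 0 0.025 0; -0.003 0 0.036 0; -0.003 0 0.044 0; -0.003 0 0.044 0"}}

```text
t: 7.35
eef_pos: [0.5638, 0.1814, 0.1413]
tool_rot: [-0.002, -0.053, 0.999, -0.001]
contact_force: [-0.2, -0.1, -3.9]
gripper_width: 0.456
grasp_force: 62.0
```

Call:
{"method": "send_rows", "body": {"deltas": "0 0 0.003 0; 0 0 0.006 0; 0 0 0.009 0; 0 0 0.011 0; 0 0 0.011 0"}}

```text
t: 7.85
eef_pos: [0.5648, 0.1818, 0.1321]
tool_rot: [-0.0, -0.053, 0.999, -0.0]
contact_force: [0.3, -0.8, -4.0]
gripper_width: 0.459
grasp_force: 62.0
```

```bash
python3 -c "
from h import *
go(.565,.1815,.116,186)"
```

```text
t 7.85 pos [0.5648 0.1818 0.1321] yaw -173.97 q7 1.31 F [ 0.3 -0.8 -4. ] T [ 0.06 -0.08 -0.01] w 0.459
tool delta [-0.0001 -0.0003  0.0161] spin 0.032349247594424924
```

Call:
{"method": "send_rows", "body": {"deltas": "0 0 0.004 0; 0 0 0.008 0; 0 0 0.012 0; 0 0 0.014 0; 0 0 0.014 0"}}

```text
t: 8.35
eef_pos: [0.5647, 0.1817, 0.1178]
tool_rot: [-0.0, -0.053, 0.999, -0.0]
contact_force: [0.8, 0.5, -4.9]
gripper_width: 0.457
grasp_force: 62.0
```

Call:
{"method": "send_rows", "body": {"deltas": "0 0 0.001 0; 0 0 0.002 0; 0 0 0.003 0; 0 0 0.003 0"}}

```text
t: 8.75
eef_pos: [0.5649, 0.1818, 0.1152]
tool_rot: [-0.0, -0.053, 0.999, -0.0]
contact_force: [0.1, -0.3, -4.3]
gripper_width: 0.456
grasp_force: 62.0
```

```bash
python3 -c "
from h import *
go(.565,.1815,.116,186)"
```

```text
t 8.75 pos [0.5649 0.1818 0.1152] yaw -173.97 q7 1.32 F [ 0.1 -0.3 -4.3] T [-0.01 -0.1  -0.  ] w 0.456
tool delta [-0.0001 -0.0003 -0.0008] spin 0.031237198464850735
```

Call:
{"method": "send_rows", "body": {"deltas": "0 0 0.001 0; 0 0 0.002 0; 0 0 0.002 0"}}

```text
t: 9.05
eef_pos: [0.565, 0.1818, 0.115]
tool_rot: [0.0, -0.053, 0.999, 0.0]
contact_force: [-5.1, -1.9, 10.5]
gripper_width: 0.456
grasp_force: 63.9
```

Call:
{"method": "send_rows", "body": {"deltas": "0 0 0.001 0; 0 0 0.002 0; 0 0 0.002 0"}}

```text
t: 9.35
eef_pos: [0.5651, 0.1818, 0.1149]
tool_rot: [0.0, -0.052, 0.999, 0.0]
contact_force: [-11.5, -4.0, 27.0]
gripper_width: 0.454
grasp_force: 65.9
```

Call:
{"method": "send_rows", "body": {"deltas": "0 0 -0.003 0; 0 0 -0.003 0; 0 0 -0.003 0"}}

```text
t: 9.65
eef_pos: [0.5655, 0.182, 0.115]
tool_rot: [0.001, -0.053, 0.999, 0.0]
contact_force: [-2.4, -1.1, 7.3]
gripper_width: 0.459
grasp_force: 63.3
```

Call:
{"method": "send_rows", "body": {"deltas": "0 0 0 5; 0 0 0 10; 0 0 0 15; 0 0 0 20; 0 0 0 25"}}

```text
t: 10.15
eef_pos: [0.566, 0.1813, 0.115]
tool_rot: [0.001, 0.167, 0.986, -0.0]
contact_force: [-1.5, -2.6, 6.9]
gripper_width: 0.454
grasp_force: 63.2
```

```bash
python3 -c "
from h import *
go(.565,.1815,.116,186)"
```

```text
t 10.15 pos [0.566  0.1813 0.115 ] yaw 160.82 q7 0.94 F [-1.5 -2.6  6.9] T [-0.45  0.19  0.15] w 0.454
tool delta [ 0.001  -0.0001 -0.001 ] spin -25.182103947188637
```

Call:
{"method": "send_rows", "body": {"deltas": "0 0 0 7; 0 0 0 14; 0 0 0 21; 0 0 0 28; 0 0 0 35"}}

```text
t: 10.65
eef_pos: [0.5655, 0.1802, 0.115]
tool_rot: [0.001, 0.456, 0.89, -0.001]
contact_force: [-2.1, -5.2, 8.6]
gripper_width: 0.453
grasp_force: 63.5
```

Call:
{"method": "send_rows", "body": {"deltas": "0 0 0 7; 0 0 0 14; 0 0 0 21; 0 0 0 28; 0 0 0 35"}}

```text
t: 11.15
eef_pos: [0.5647, 0.1797, 0.115]
tool_rot: [0.0, 0.703, 0.711, -0.001]
contact_force: [-6.8, -5.3, 11.0]
gripper_width: 0.458
grasp_force: 64.0
```

```bash
python3 -c "
from h import *
go(.5645,.181,.115,-20)
p=bot.read_camera('top'); save(p,'top2.png'); print([(s['xyz'],s['confidence']) for s in bot.landmark_of(p,'bolt_tip')])"
```

```text
t 11.15 pos [0.5647 0.1797 0.115 ] yaw 90.69 q7 -0.08 F [-6.8 -5.3 11. ] T [-1.21  1.27  0.17] w 0.458
tool delta [ 0.0013 -0.0002  0.    ] spin 110.68921637516416
[([0.5914, -0.4589, 0.0028], 0.2)]
```

Call:
{"method": "send_rows", "body": {"deltas": "-0.001 -0.001 0 7; -0.001 -0.001 0 14; -0.001 -0.001 0 21; -0.001 -0.001 0 28; -0.001 -0.001 0 35"}}

```text
t: 11.75
eef_pos: [0.5637, 0.1801, 0.1151]
tool_rot: [-0.0, 0.884, 0.468, -0.001]
contact_force: [-6.4, -2.0, 10.7]
gripper_width: 0.456
grasp_force: 63.9
```

Call:
{"method": "send_rows", "body": {"deltas": "0 0 0 7; 0 0 0 14; 0 0 0 21; 0 0 0 28; 0 0 0 35"}}

```text
t: 12.25
eef_pos: [0.5631, 0.1806, 0.1151]
tool_rot: [-0.0, 0.984, 0.18, -0.001]
contact_force: [-8.4, -1.4, 13.1]
gripper_width: 0.458
grasp_force: 64.1
```

```bash
python3 -c "
from h import *
go(.5645,.181,.115,-20)"
```

```text
t 12.25 pos [0.5631 0.1806 0.1151] yaw 20.78 q7 -1.07 F [-8.4 -1.4 13.1] T [-0.34  1.67  0.14] w 0.458
tool delta [0.0014 0.0001 0.0001] spin 40.7847406054554
```

Call:
{"method": "send_rows", "body": {"deltas": "-0.001 0 -0.0005 6; -0.001 0 -0.0005 12; -0.001 0 -0.0005 18; -0.001 0 -0.0005 24; -0.001 0 -0.0005 28"}}

```text
t: 12.75
eef_pos: [0.5629, 0.1813, 0.1151]
tool_rot: [-0.0, 0.998, -0.062, -0.0]
contact_force: [-3.5, 0.5, 7.0]
gripper_width: 0.459
grasp_force: 63.3
```

```bash
python3 -c "
from h import *
go(.5645,.181,.115,-20)"
```

```text
t 12.75 pos [0.5629 0.1813 0.1151] yaw -7.1 q7 -1.46 F [-3.5  0.5  7. ] T [0.14 0.85 0.14] w 0.459
tool delta [0.0017 0.     0.0001] spin 12.902757669876678
```

Call:
{"method": "send_rows", "body": {"deltas": "0 0 0 3; 0 0 0 6; 0 0 0 8"}}

```text
t: 13.05
eef_pos: [0.5629, 0.1814, 0.1151]
tool_rot: [-0.0, 0.991, -0.13, -0.001]
contact_force: [-3.5, 1.7, 7.4]
gripper_width: 0.458
grasp_force: 63.3
```

```bash
python3 -c "
from h import *
go(.5645,.181,.115,-20)"
```

```text
t 13.05 pos [0.5629 0.1814 0.1151] yaw -14.98 q7 -1.57 F [-3.5  1.7  7.4] T [0.23 0.9  0.1 ] w 0.458
tool delta [ 0.0016 -0.      0.0001] spin 5.017308952966005
```

Call:
{"method": "send_rows", "body": {"deltas": "0 0 0 3; 0 0 0 6; 0 0 0 8"}}

```text
t: 13.35
eef_pos: [0.5629, 0.1816, 0.1151]
tool_rot: [-0.0, 0.98, -0.199, -0.001]
contact_force: [-4.3, 2.1, 6.1]
gripper_width: 0.46
grasp_force: 63.3
```

```bash
python3 -c "
from h import *
go(.5645,.181,.115,-20)"
```

```text
t 13.35 pos [0.5629 0.1816 0.1151] yaw -22.97 q7 -1.69 F [-4.3  2.1  6.1] T [0.29 0.89 0.13] w 0.46
tool delta [ 0.0017 -0.0001  0.0001] spin -2.9744220252911475
```

Call:
{"method": "send_rows", "body": {"deltas": "0 0 0 2; 0 0 0 4; 0 0 0 4"}}

```text
t: 13.65
eef_pos: [0.5629, 0.1816, 0.1151]
tool_rot: [-0.0, 0.973, -0.233, -0.001]
contact_force: [-2.9, 1.8, 7.5]
gripper_width: 0.457
grasp_force: 63.4
```

```bash
python3 -c "
from h import *
go(.5645,.181,.115,-20)
p=bot.read_camera('scene'); save(p,'s2.png')
a=cv2.imread('pics/s2.png'); cv2.imwrite('pics/s2c.png',cv2.resize(a[150:300,320:480],None,fx=4,fy=4,interpolation=cv2.INTER_CUBIC))
print([(s['xyz'],s['confidence']) for s in bot.landmark_of(p,'bolt_tip')])"
```

```text
t 13.65 pos [0.5629 0.1816 0.1151] yaw -26.92 q7 -1.74 F [-2.9  1.8  7.5] T [0.33 0.91 0.04] w 0.457
tool delta [ 0.0017 -0.0001  0.0001] spin -6.9242899169581165
[([0.676, 0.1994, 0.0466], 0.53)]
```

Call:
{"method": "send_rows", "body": {"deltas": "0 0 0 2; 0 0 0 4; 0 0 0 4"}}

```text
t: 14.05
eef_pos: [0.563, 0.1817, 0.1151]
tool_rot: [-0.0, 0.964, -0.265, -0.001]
contact_force: [-3.8, 2.3, 6.8]
gripper_width: 0.455
grasp_force: 63.4
```

```bash
python3 -c "
from h import *
go(.5645,.181,.115,-20)
p=bot.read_camera('scene');print([(s['xyz'],s['confidence']) for s in bot.landmark_of(p,'bolt_tip')])"
```

```text
t 14.05 pos [0.563  0.1817 0.1151] yaw -30.79 q7 -1.8 F [-3.8  2.3  6.8] T [0.27 0.84 0.66] w 0.455
tool delta [ 0.0017 -0.0001  0.0001] spin -10.793311908187604
[([0.6738, 0.2037, 0.0439], 0.61)]
```

View pics/s2c.png

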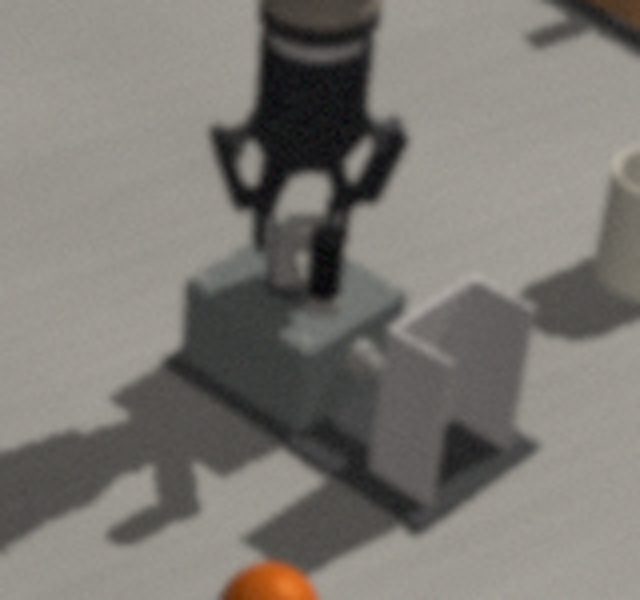

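The crop shows the crank seated on the lock and the bolt stub at (365,350) drawn clear of the track. The torque jumped to 0.66 N m, which means the stop. I'll press slightly more, back off within the play and lift.

Call:
{"method": "send_rows", "body": {"deltas": "0 0 0 1; 0 0 0 2; 0 0 0 2"}}

```text
t: 14.45
eef_pos: [0.563, 0.1818, 0.1151]
tool_rot: [-0.0, 0.96, -0.281, -0.0]
contact_force: [-3.2, 0.9, 6.5]
gripper_width: 0.459
grasp_force: 63.4
```

```bash
python3 -c "
from h import *
go(.5645,.181,.115,-20)"
```

```text
t 14.45 pos [0.563  0.1818 0.1151] yaw -32.68 q7 -1.83 F [-3.2  0.9  6.5] T [0.18 0.77 1.22] w 0.459
tool delta [ 0.0017 -0.0001  0.0001] spin -12.67916999455224
```

Call:
{"method": "send_rows", "body": {"deltas": "0.0005 0 0 -4; 0.001 0 0 -8; 0.001 0 -0.001 -11; 0.001 0 -0.003 -11; 0.001 0 -0.004 -11"}}

```text
t: 14.95
eef_pos: [0.5629, 0.1815, 0.1174]
tool_rot: [-0.0, 0.982, -0.19, -0.001]
contact_force: [1.2, 4.3, -13.6]
gripper_width: 0.461
grasp_force: 61.9
```

```bash
python3 -c "
from h import *
go(.5645,.181,.115,-20)"
```

```text
t 14.95 pos [0.5629 0.1815 0.1174] yaw -21.94 q7 -1.68 F [  1.2   4.3 -13.6] T [ 1.13 -0.22  0.11] w 0.461
tool delta [ 0.0017 -0.0001  0.0024] spin -1.9378681733026895
```

Call:
{"method": "send_rows", "body": {"deltas": "0 0 -0.004 0; 0 0 -0.008 0; 0 0 -0.012 0; 0 0 -0.016 0"}}

```text
t: 15.35
eef_pos: [0.5631, 0.181, 0.1343]
tool_rot: [-0.0, 0.982, -0.19, -0.001]
contact_force: [-1.1, 4.6, -8.1]
gripper_width: 0.458
grasp_force: 62.8
```

Call:
{"method": "send_rows", "body": {"deltas": "0 0 -0.01 0; 0 0 -0.025 0; 0 0 -0.04 0; 0 0 -0.055 0; 0 0 -0.06 0"}}

```text
t: 15.85
eef_pos: [0.5652, 0.1795, 0.1974]
tool_rot: [-0.001, 0.982, -0.191, 0.002]
contact_force: [-0.2, -1.0, -3.5]
gripper_width: 0.456
grasp_force: 63.3
```

Run:
```python
from h import *
go(.4863,-.2155,.19,106)
o=bot.get_obs(); r=rot(o); p=bot.read_camera("wrist"); X=fcloud(p); L=(X-o["eef_pos"])@r
for u,v in ((285,345),(375,345),(330,312),(330,384),(328,220),(328,79)): print((L[v,u]*1000).round(1))
k=L[(abs(X[...,2]-X[79,328,2])<.004)&(abs(L[...,1])<.02)&(np.indices((480,640))[0]<150)]; print("knob",k.min(0),k.max(0))
save(p,"w4.png")
for c in("scene","top"):
    p=bot.read_camera(c);print([(s['xyz'],s['confidence']) for s in bot.landmark_of(p,'bolt_tip')])
```

```text
t 15.85 pos [0.5652 0.1795 0.1974] yaw -22.01 q7 -1.74 F [-0.2 -1.  -3.5] T [-0.02  0.   -0.04] w 0.456
tool delta [0.0749 0.3958 0.0068] spin -128.00750632649977
[  3.2 -14.  -19.3]
[  3.2  18.8 -19.2]
[ 17.1   2.3 -19.4]
[-14.7   2.4 -19.3]
[  76.4    1.4 -134.2]
[ 86.1   1.4 -69.9]
knob [ 0.07488031 -0.01053005 -0.07198687] [ 0.09832137  0.01334163 -0.06593158]
[([0.6736, 0.202, 0.0487], 0.62)]
[([0.79, -0.0001, 0.0017], 0.65)]
```

Call:
{"method": "send_rows", "body": {"deltas": "0.005 0.026 0 -8.5; 0.01 0.053 0 -17; 0.015 0.079 0 -25.5; 0.02 0.106 0 -34; 0.025 0.132 0 -43"}}

```text
t: 16.6
eef_pos: [0.5369, 0.0468, 0.1942]
tool_rot: [0.0, 0.983, 0.182, -0.001]
contact_force: [0.2, -0.2, -3.9]
gripper_width: 0.462
grasp_force: 63.2
```

Call:
{"method": "send_rows", "body": {"deltas": "-0.014 0.023 0 -8.5; -0.028 0.046 0 -17; -0.043 0.069 0 -25.5; -0.057 0.092 0 -34; -0.072 0.114 0 -43"}}

```text
t: 17.1
eef_pos: [0.5098, -0.0852, 0.1944]
tool_rot: [-0.0, 0.85, 0.527, -0.0]
contact_force: [0.3, -0.9, -4.5]
gripper_width: 0.457
grasp_force: 63.2
```

Call:
{"method": "send_rows", "body": {"deltas": "-0.026 0.007 0 -8.5; -0.052 0.014 0 -17; -0.078 0.021 0 -25.5; -0.104 0.028 0 -34; -0.13 0.034 0 -42"}}

```text
t: 17.6
eef_pos: [0.4815, -0.2165, 0.1942]
tool_rot: [-0.0, 0.605, 0.796, -0.0]
contact_force: [0.9, 0.4, -2.7]
gripper_width: 0.457
grasp_force: 63.2
```

Call:
{"method": "send_rows", "body": {"deltas": "0 0 0 0; 0 0 0 0"}}

```text
t: 17.8
eef_pos: [0.4814, -0.2161, 0.1943]
tool_rot: [-0.0, 0.609, 0.793, -0.0]
contact_force: [0.2, 0.1, -4.1]
gripper_width: 0.458
grasp_force: 63.2
```

Run:
```python
from h import *
go(.4863,-.2155,.025,106)
```

```text
t 17.8 pos [ 0.4814 -0.2161  0.1943] yaw 105.01 q7 0.82 F [ 0.2  0.1 -4.1] T [ 0.01 -0.08  0.03] w 0.458
tool delta [-0.0007  0.005   0.1693] spin -0.9929583981599421
```

Call:
{"method": "send_rows", "body": {"deltas": "0 0.001 0.04 0; 0 0.003 0.08 0; 0 0.005 0.115 0; 0 0.005 0.145 0; 0 0.005 0.16 0"}}

```text
t: 18.3
eef_pos: [0.486, -0.212, 0.032]
tool_rot: [-0.002, 0.607, 0.795, -0.001]
contact_force: [-0.5, 1.0, -3.7]
gripper_width: 0.46
grasp_force: 63.0
```

Call:
{"method": "send_rows", "body": {"deltas": "0 0 0.003 0; 0 0 0.006 0; 0 0 0.009 0; 0 0 0.009 0"}}

```text
t: 18.7
eef_pos: [0.4878, -0.2141, 0.0266]
tool_rot: [0.001, 0.607, 0.795, 0.0]
contact_force: [-0.5, -0.5, -4.1]
gripper_width: 0.453
grasp_force: 63.0
```

Call:
{"method": "send_rows", "body": {"deltas": "0 0 0.0005 0; 0 0 0.001 0; 0 0 0.001 0"}}

```text
t: 19.0
eef_pos: [0.4872, -0.2141, 0.0251]
tool_rot: [0.0, 0.607, 0.794, 0.0]
contact_force: [-0.5, -0.3, -4.1]
gripper_width: 0.457
grasp_force: 63.0
```

Call:
{"method": "send_rows", "body": {"deltas": "0 0 0.001 0; 0 0 0.0015 0; 0 0 0.0015 0"}}

```text
t: 19.3
eef_pos: [0.4873, -0.2141, 0.0241]
tool_rot: [0.0, 0.607, 0.794, 0.0]
contact_force: [-2.5, 2.0, 6.6]
gripper_width: 0.457
grasp_force: 64.4
```

Call:
{"method": "send_rows", "body": {"deltas": "0 0 0 0; 0 0 0 0"}}

```text
t: 19.5
eef_pos: [0.4873, -0.2141, 0.0241]
tool_rot: [0.0, 0.607, 0.794, 0.0]
contact_force: [-2.6, 1.4, 6.4]
gripper_width: 0.457
grasp_force: 64.4
```

Call:
{"method": "send_rows", "body": {"deltas": "0 0 -0.001 0; 0 0 -0.001 0; 0 0 -0.001 0; 0 0 -0.001 0; 0 0 -0.001 0", "claw": 1}}

```text
t: 20.0
eef_pos: [0.4871, -0.2141, 0.0242]
tool_rot: [0.0, 0.607, 0.795, -0.0]
contact_force: [-0.2, 0.3, -0.2]
gripper_width: 1.001
grasp_force: 0.0
```

Call:
{"method": "send_rows", "body": {"deltas": "0 0 -0.01 0; 0 0 -0.04 0; 0 0 -0.085 0; 0 0 -0.13 0; 0 0 -0.17 0"}}

```text
t: 20.5
eef_pos: [0.4869, -0.2144, 0.1969]
tool_rot: [0.0, 0.608, 0.794, 0.0]
contact_force: [1.3, -0.5, -0.4]
gripper_width: 0.996
grasp_force: 0.0
```

Call:
{"method": "send_rows", "body": {"deltas": "0.045 -0.01 0 0; 0.09 -0.02 0 0; 0.135 -0.03 0 0; 0.18 -0.04 0 0; 0.225 -0.05 0 0"}}

```text
t: 21.0
eef_pos: [0.3786, -0.0089, 0.1948]
tool_rot: [0.0, 0.608, 0.794, 0.001]
contact_force: [0.0, 1.6, -0.1]
gripper_width: 1.0
grasp_force: 0.0
```

Call:
{"method": "send_rows", "body": {"deltas": "0.02 0 0 0; 0.02 0 0 0; 0.02 0 0 0"}}

```text
t: 21.3
eef_pos: [0.3748, 0.009, 0.1948]
tool_rot: [0.0, 0.607, 0.795, 0.0]
contact_force: [0.8, -0.5, -0.1]
gripper_width: 1.002
grasp_force: 0.0
```

Run:
```python
from h import *
go(.4863,-.2155,.19)
p=bot.read_camera("top"); save(p,"top3.png")
for q in ("crank","crank_top","crank_knob","mat","bolt_tip","collar","mug","shaker"): print(q,[(np.round(s["xyz"],3).tolist(),round(s["confidence"],2)) for s in bot.landmark_of(p,q)])
p=bot.read_camera("wrist"); w=np.clip(np.hstack([ortho(p,(.564,.181),z,.04) for z in(.12,.095)])*1.3,0,255).astype(np.uint8)
a=cv2.imread("pics/top3.png"); c=np.hstack([cv2.resize(a[190:300,190:300],(300,300)),cv2.resize(a[190:310,350:470],(300,300))]); 
cv2.imwrite("pics/f.png",np.vstack([cv2.resize(w,(600,300)),c]))
```

```text
t 21.3 pos [0.3748 0.009  0.1948] yaw 105.26 q7 0.09 F [ 0.8 -0.5 -0.1] T [ 0.01 -0.02 -0.05] w 1.002
tool delta [-0.2459  0.0485  0.0048] spin None
crank [([0.486, -0.212, 0.005], 0.88), ([0.201, -0.398, 0.002], 0.84), ([0.403, -0.511, -0.003], 0.75), ([0.559, 0.181, 0.093], 0.54)]
crank_top [([0.202, -0.394, 0.04], 0.93), ([0.488, -0.212, 0.042], 0.92), ([0.556, 0.18, 0.096], 0.64), ([0.401, -0.509, 0.042], 0.59)]
crank_knob [([0.466, -0.131, 0.093], 0.95), ([0.252, -0.461, 0.087], 0.85), ([0.452, -0.442, 0.085], 0.69)]
mat [([0.492, -0.219, 0.001], 0.92)]
bolt_tip [([0.679, 0.205, 0.052], 0.64)]
collar [([0.792, -0.003, 0.001], 0.89), ([0.791, -0.005, 0.043], 0.45)]
mug [([0.612, 0.496, 0.005], 0.72)]
shaker [([0.597, -0.459, 0.003], 0.89), ([0.556, 0.18, 0.096], 0.73), ([0.487, -0.212, 0.042], 0.43)]
```

View pics/f.png

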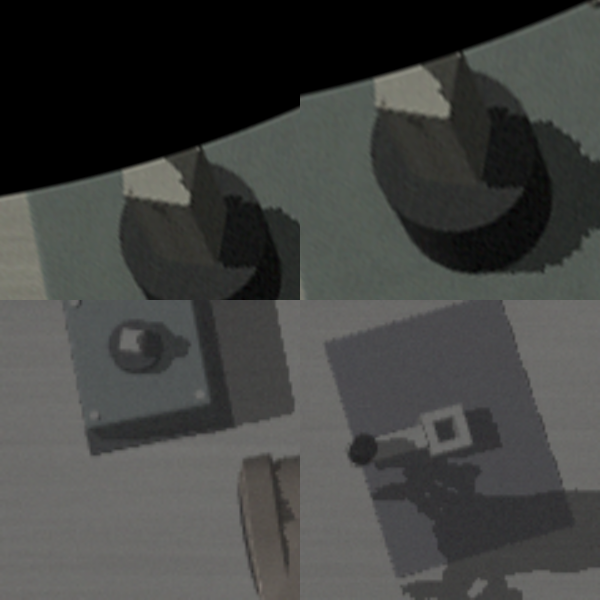

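The crank stands upright on the mat at its old place, knob at (362,450). The bolt reads about 0.114 from the lock's origin. I'll take one closer look at the spindle to check it didn't turn back during the lift.

Call:
{"method": "send_rows", "body": {"deltas": "0.03 0.036 -0.01 -8.4; 0.06 0.072 -0.02 -16.8; 0.09 0.108 -0.03 -25.2; 0.12 0.144 -0.04 -33.6; 0.15 0.178 -0.045 -42"}}

```text
t: 22.3
eef_pos: [0.5083, 0.2027, 0.2399]
tool_rot: [0.0, 0.279, 0.96, 0.0]
contact_force: [-0.3, -0.8, 1.0]
gripper_width: 1.003
grasp_force: 0.0
```

Call:
{"method": "send_rows", "body": {"deltas": "0 0 0 0; 0 0 0 0"}}

```text
t: 22.5
eef_pos: [0.507, 0.2012, 0.2387]
tool_rot: [-0.0, 0.282, 0.959, -0.001]
contact_force: [-0.1, -1.5, -0.2]
gripper_width: 1.001
grasp_force: 0.0
```

Run:
```python
from h import *
go(.528,.23,.24,155)
p=bot.read_camera("wrist"); X=fcloud(p).reshape(-1,3)
Y=X[(np.hypot(X[:,0]-.564,X[:,1]-.181)<.02)]; s=Y[Y[:,2]>.121]; print(cv2.minAreaRect((s[:,:2]*1000).astype(np.float32)))
o=[cv2.resize(ortho(p,(.564,.181),z),(400,400)) for z in(.117,.05)]
# bolt view at z=.059
o[1]=ortho(p,(.66,.2),.055,.06)
cv2.imwrite("pics/o4.png",np.clip(np.hstack(o)*1.3,0,255).astype(np.uint8))
```

```text
t 22.5 pos [0.507  0.2012 0.2387] yaw 147.25 q7 0.63 F [-0.1 -1.5 -0.2] T [-0.06 -0.    0.01] w 1.001
tool delta [-0.0021  0.0356 -0.0014] spin -7.753415478359642
((563.3796997070312, 180.56488037109375), (13.17427921295166, 14.223346710205078), 78.34969329833984)
```

View pics/o4.png

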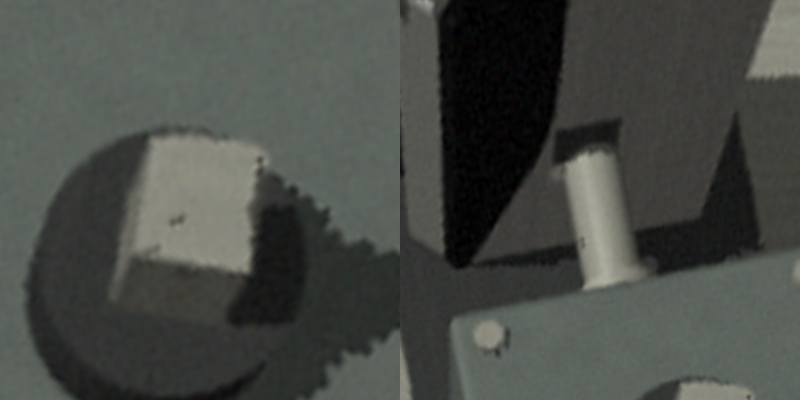

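Run:
```python
from h import *
p=bot.read_camera("wrist"); X=fcloud(p).reshape(-1,3)
Y=X[(np.hypot(X[:,0]-.564,X[:,1]-.181)<.012)]; print(np.histogram(Y[:,2],bins=np.arange(.09,.132,.003)))
W=np.linalg.inv(np.array([[0.421,-0.866,-0.271,0.459],[0.907,0.403,0.123,0.261],[0.002,-0.297,0.955,0.374],[0,0,0,1.]]))
p1=dict(p,img=cv2.cvtColor(cv2.imread("pics/w1.png"),cv2.COLOR_BGR2RGB),camera_from_world=W)
out=[]
for q in(p1,p):
  for z in(.115,.125):
    im=ortho(q,(.564,.181),z); g=cv2.cvtColor(im,cv2.COLOR_BGR2GRAY)
    gb=cv2.GaussianBlur(g,(5,5),0); m=((gb>125)*255).astype(np.uint8)
    n,l,st,ce=cv2.connectedComponentsWithStats(m); i=1+np.argmin([np.hypot(*(c-200))-.05*a[4]*(a[4]<2e4) for c,a in zip(ce[1:],st[1:])])
    c=max(cv2.findContours((l==i).astype(np.uint8),0,1)[0],key=len); r=cv2.minAreaRect(c); e=cv2.approxPolyDP(c,8,True)[:,0]
    print(z,r,e.tolist()); 
  out.append(cv2.drawContours(im,[c],-1,(0,0,255),1))
cv2.imwrite("pics/o5.png",np.hstack(out))
```

```text
(array([  1, 127,  39,  36,  36,  48,  40,  43, 101, 107,  83, 200,   5,
         0]), array([0.09 , 0.093, 0.096, 0.099, 0.102, 0.105, 0.108, 0.111, 0.114,
       0.117, 0.12 , 0.123, 0.126, 0.129, 0.132]))Traceback (most recent call last):
  File "<stdin>", line 11, in <module>
    return _wrapfunc(a, 'argmin', axis=axis, out=out, **kwds)
    return _wrapit(obj, method, *args, **kwds)
    result = getattr(arr, method)(*args, **kwds)
ValueError: attempt to get argmin of an empty sequence
```

Run:
```python
from h import *
from scipy.optimize import least_squares
for k in range(3):
    p=bot.read_camera("wrist"); X=fcloud(p).reshape(-1,3); d=np.hypot(X[:,0]-.564,X[:,1]-.181)
    Y=X[(d<.015)&(X[:,2]>.098)&(X[:,2]<.113)][:,:2]
    def f(v):
        a=v[0]; q=(Y-v[1:])@np.array([[np.cos(a),-np.sin(a)],[np.sin(a),np.cos(a)]]); return (np.abs(q).max(1)-.009)*1000
    R_=[least_squares(f,[np.radians(a),.564,.181],loss="soft_l1",x_scale=[.1,.001,.001]) for a in(-30,-15,0,15,30)]
    b=min(R_,key=lambda r:r.cost); print(len(Y),np.degrees(b.x[0]).round(1),b.x[1:].round(4),b.cost/len(Y),[(np.degrees(r.x[0]).round(1),round(r.cost,1)) for r in R_])
    m=(abs(X[:,2]-.08)<.004)&(d<.1); print(cv2.minAreaRect((X[m][:,:2]*1000).astype(np.float32))[2])
```

```text
219 -9.5 [0.5644 0.1803] 0.06976987919188433 [(np.float64(-9.5), np.float64(15.3)), (np.float64(-9.5), np.float64(15.3)), (np.float64(-9.5), np.float64(15.3)), (np.float64(-9.5), np.float64(15.3)), (np.float64(-9.5), np.float64(15.3))]
11.316232681274414
214 -9.2 [0.5643 0.1802] 0.05923597117085862 [(np.float64(-9.2), np.float64(12.7)), (np.float64(-9.2), np.float64(12.7)), (np.float64(-9.2), np.float64(12.7)), (np.float64(-9.2), np.float64(12.7)), (np.float64(-9.2), np.float64(12.7))]
10.881587028503418
213 -9.6 [0.5643 0.1803] 0.06620722082458062 [(np.float64(-9.6), np.float64(14.1)), (np.float64(-9.6), np.float64(14.1)), (np.float64(-9.6), np.float64(14.1)), (np.float64(-9.6), np.float64(14.1)), (np.float64(-9.6), np.float64(14.1))]
11.196142196655273
```

The depth fit puts the spindle at about -9.4°, where the stop should be near -15° (lock yaw 11.2° minus 206°). My back-off dragged it about 5° back through friction on the shoulder. There's plenty of time, so I'll fetch the crank, wind to the stop again, and lift off with a slight clockwise bias.

Call:
{"method": "send_rows", "body": {"deltas": "-0.021 -0.036 0.005 4; -0.042 -0.072 0.01 8; -0.062 -0.108 0.015 12; -0.083 -0.144 0.02 17; -0.104 -0.18 0.024 21"}}

```text
t: 23.25
eef_pos: [0.496, -0.009, 0.2153]
tool_rot: [-0.0, 0.454, 0.891, 0.0]
contact_force: [0.7, -0.4, 0.7]
gripper_width: 1.002
grasp_force: 0.0
```

Call:
{"method": "send_rows", "body": {"deltas": "-0.032 -0.026 0.005 4; -0.065 -0.052 0.01 8; -0.097 -0.078 0.015 12; -0.13 -0.104 0.02 17; -0.162 -0.13 0.024 21"}}

```text
t: 23.75
eef_pos: [0.4869, -0.2163, 0.1914]
tool_rot: [0.0, 0.609, 0.793, 0.0]
contact_force: [1.0, 0.8, -0.9]
gripper_width: 0.998
grasp_force: 0.0
```

Call:
{"method": "send_rows", "body": {"deltas": "0 0 0 0; 0 0 0 0"}}

```text
t: 23.95
eef_pos: [0.4868, -0.2155, 0.1913]
tool_rot: [-0.0, 0.608, 0.794, 0.0]
contact_force: [-0.2, 1.4, -1.0]
gripper_width: 1.0
grasp_force: 0.0
```

Run:
```python
from h import *
go(.4871,-.2141,.024,105.3)
p=bot.read_camera("wrist"); X=fcloud(p).reshape(-1,3)
t=X[(abs(X[:,2]-.044)<.003)&(np.hypot(X[:,0]-.487,X[:,1]+.214)<.0285)][:,:2]
Y=X[(np.hypot(X[:,0]-.478,X[:,1]+.19)<.12)]; k=Y[abs(Y[:,2]-.094)<.004][:,:2]; k=(k.min(0)+k.max(0))/2
t=Y[abs(Y[:,2]-.044)<.003][:,:2]; print(cv2.minAreaRect((t*1000).astype(np.float32)),k)
```

```text
t 23.95 pos [ 0.4868 -0.2155  0.1913] yaw 105.04 q7 0.85 F [-0.2  1.4 -1. ] T [ 0.08 -0.   -0.05] w 1.0
tool delta [0.0013 0.0007 0.1673] spin -0.2600305907504037
((479.29852294921875, -185.90396118164062), (39.934906005859375, 98.6999740600586), 15.534245491027832) [ 0.46466317 -0.13205704]
```

Call:
{"method": "send_rows", "body": {"deltas": "0.0015 0.001 0.045 0; 0.0015 0.001 0.09 0; 0.0015 0.001 0.13 0; 0.0015 0.001 0.155 0; 0.0015 0.001 0.167 0"}}

```text
t: 24.5
eef_pos: [0.4874, -0.2103, 0.0222]
tool_rot: [-0.002, 0.606, 0.795, -0.0]
contact_force: [0.5, 0.9, -0.1]
gripper_width: 1.0
grasp_force: 0.0
```

Call:
{"method": "send_rows", "body": {"deltas": "0 0 0 0; 0 0 0 0; 0 0 0 0; 0 0 0 0; 0 0 0 0", "claw": 0, "force": 60}}

```text
t: 25.0
eef_pos: [0.4892, -0.2131, 0.026]
tool_rot: [0.001, 0.607, 0.794, 0.001]
contact_force: [-0.2, 1.1, 6.9]
gripper_width: 0.46
grasp_force: 61.1
```

Call:
{"method": "send_rows", "body": {"deltas": "0 0 0 0; 0 0 0 0; 0 0 -0.02 0; 0 0 -0.06 0; 0 0 -0.1 0"}}

```text
t: 25.5
eef_pos: [0.4876, -0.2124, 0.1256]
tool_rot: [-0.001, 0.607, 0.794, -0.0]
contact_force: [0.6, -0.3, -3.8]
gripper_width: 0.454
grasp_force: 62.0
```

Call:
{"method": "send_rows", "body": {"deltas": "0 0 -0.04 0; 0 0 -0.065 0; 0 0 -0.065 0"}}

```text
t: 25.8
eef_pos: [0.4903, -0.2136, 0.1933]
tool_rot: [0.003, 0.607, 0.794, 0.002]
contact_force: [0.7, -0.5, -4.4]
gripper_width: 0.456
grasp_force: 62.3
```

Run:
```python
from h import *
go(.5643,.1803,.189,81)
```

```text
t 25.8 pos [ 0.4903 -0.2136  0.1933] yaw 105.21 q7 0.85 F [ 0.7 -0.5 -4.4] T [-0.03 -0.08 -0.05] w 0.456
tool delta [0.3607 0.1747 0.0045] spin 24.208610915585552
```

Call:
{"method": "send_rows", "body": {"deltas": "0.036 0.018 0 2; 0.072 0.035 0 5; 0.108 0.052 0 7; 0.144 0.07 0 10; 0.18 0.087 0 12"}}

```text
t: 26.3
eef_pos: [0.5241, -0.0144, 0.1884]
tool_rot: [-0.001, 0.688, 0.726, -0.0]
contact_force: [0.5, -1.1, -5.3]
gripper_width: 0.458
grasp_force: 62.2
```

Call:
{"method": "send_rows", "body": {"deltas": "0.044 0.011 0 2; 0.088 0.022 0 5; 0.132 0.033 0 7; 0.17 0.042 0 10; 0.194 0.048 0 12"}}

```text
t: 26.8
eef_pos: [0.5609, 0.1845, 0.1878]
tool_rot: [-0.001, 0.758, 0.652, -0.001]
contact_force: [-0.1, -0.6, -3.5]
gripper_width: 0.461
grasp_force: 62.2
```

Call:
{"method": "send_rows", "body": {"deltas": "0 0 0 0; 0 0 0 0; 0 0 0 0"}}

```text
t: 27.1
eef_pos: [0.5614, 0.1785, 0.1887]
tool_rot: [-0.0, 0.76, 0.65, -0.001]
contact_force: [-0.0, -0.4, -3.9]
gripper_width: 0.457
grasp_force: 62.1
```

Run:
```python
from h import *
o=bot.get_obs(); r=rot(o); p=bot.read_camera("wrist"); X=fcloud(p); L=(X-o["eef_pos"])@r
f=L.reshape(-1,3); k=f[(abs(f[:,2]+.0695)<.006)&(abs(f[:,1])<.02)&(abs(f[:,0]-.085)<.02)]; k=(k.min(0)+k.max(0))/2; print("knob",k)
t=f[(abs(f[:,2]+.0188)<.0025)&(abs(f[:,1])<.03)&(abs(f[:,0])<.024)]; print("hub",np.percentile(t,[1,99],axis=0).round(4))
h=f[(abs(f[:,2]+.0188)<.0025)&(abs(f[:,1])<.013)&(abs(f[:,0])<.024)]; print("hubx",h.min(0),h.max(0))
go(.5643,.1803,.187,81)
```

```text
knob [ 8.42192731e-02  6.87639746e-05 -6.67732200e-02]
hub [[-0.0202 -0.0241 -0.0205]
 [ 0.0235  0.024  -0.0164]]
hubx [-0.02121627 -0.01299767 -0.01960705] [ 0.02399606  0.0129999  -0.01630329]
t 27.15 pos [0.5616 0.1784 0.1889] yaw 81.1 q7 -0.23 F [ 0.1 -0.6 -3.8] T [-0.1  -0.    0.01] w 0.458
tool delta [0.0023 0.0024 0.0019] spin 0.09535321785037354
```

Call:
{"method": "send_rows", "body": {"deltas": "0.003 0.0025 0.012 0; 0.003 0.0025 0.024 0; 0.003 0.0025 0.036 0; 0.003 0.0025 0.044 0; 0.003 0.0025 0.044 0"}}

```text
t: 27.65
eef_pos: [0.5638, 0.1823, 0.1435]
tool_rot: [-0.0, 0.759, 0.651, -0.002]
contact_force: [0.1, 0.0, -3.8]
gripper_width: 0.456
grasp_force: 62.1
```

Call:
{"method": "send_rows", "body": {"deltas": "0 0 0.004 0; 0 0 0.008 0; 0 0 0.012 0; 0 0 0.012 0"}}

```text
t: 28.05
eef_pos: [0.5649, 0.182, 0.1329]
tool_rot: [0.0, 0.759, 0.651, -0.0]
contact_force: [1.3, -2.3, -5.9]
gripper_width: 0.46
grasp_force: 62.1
```

```bash
python3 -c "
from h import *
go(.5643,.1803,.117,81)"
```

```text
t 28.05 pos [0.5649 0.182  0.1329] yaw 81.18 q7 -0.18 F [ 1.3 -2.3 -5.9] T [-0.72 -0.17  0.  ] w 0.46
tool delta [-0.0018 -0.0004  0.0159] spin 0.18300345429400977
```

Call:
{"method": "send_rows", "body": {"deltas": "-0.001 0 0.003 0; -0.001 0 0.007 0; -0.001 0 0.011 0; -0.001 0 0.014 0; -0.001 0 0.014 0"}}

```text
t: 28.55
eef_pos: [0.5644, 0.1819, 0.1186]
tool_rot: [-0.0, 0.759, 0.651, -0.0]
contact_force: [0.2, -1.7, -4.5]
gripper_width: 0.456
grasp_force: 62.2
```

Call:
{"method": "send_rows", "body": {"deltas": "0 0 0.001 0; 0 0 0.002 0; 0 0 0.003 0; 0 0 0.003 0"}}

```text
t: 28.95
eef_pos: [0.5649, 0.1818, 0.117]
tool_rot: [-0.0, 0.759, 0.651, 0.0]
contact_force: [-3.3, -2.2, 4.0]
gripper_width: 0.452
grasp_force: 63.1
```

```bash
python3 -c "
from h import *
go(.5643,.1803,.117,81)"
```

```text
t 28.95 pos [0.5649 0.1818 0.117 ] yaw 81.21 q7 -0.16 F [-3.3 -2.2  4. ] T [-0.53  0.71  0.02] w 0.452
tool delta [-0.0016 -0.0004  0.    ] spin 0.21097690345123965
```

Call:
{"method": "send_rows", "body": {"deltas": "-0.001 0 0 4; -0.001 0 0 8; -0.001 0 0 12; -0.001 0 0 14; -0.001 0 0 14"}}

```text
t: 29.45
eef_pos: [0.5647, 0.1808, 0.117]
tool_rot: [-0.0, 0.833, 0.553, 0.0]
contact_force: [-4.3, -2.8, 4.9]
gripper_width: 0.454
grasp_force: 63.3
```

```bash
python3 -c "
from h import *
go(.5643,.1803,.117,81)"
```

```text
t 29.45 pos [0.5647 0.1808 0.117 ] yaw 67.18 q7 -0.36 F [-4.3 -2.8  4.9] T [-0.54  0.84  0.03] w 0.454
tool delta [-0.0006 -0.0001  0.    ] spin -13.821476617792996
```

Call:
{"method": "send_rows", "body": {"deltas": "0 0 0 2; 0 0 0 4; 0 0 0 4"}}

```text
t: 29.75
eef_pos: [0.5641, 0.1806, 0.117]
tool_rot: [-0.0, 0.852, 0.524, -0.001]
contact_force: [-5.8, -3.3, 8.0]
gripper_width: 0.457
grasp_force: 63.6
```

```bash
python3 -c "
from h import *
go(.5643,.1803,.117,81)"
```

```text
t 29.75 pos [0.5641 0.1806 0.117 ] yaw 63.19 q7 -0.42 F [-5.8 -3.3  8. ] T [-0.72  1.22 -0.02] w 0.457
tool delta [-0.0002  0.0003  0.    ] spin -17.812725721144716
```

Call:
{"method": "send_rows", "body": {"deltas": "0 0 0 2; 0 0 0 4; 0 0 0 4"}}

```text
t: 30.05
eef_pos: [0.5639, 0.1806, 0.117]
tool_rot: [-0.0, 0.869, 0.495, -0.001]
contact_force: [-6.9, -3.9, 8.5]
gripper_width: 0.454
grasp_force: 63.8
```

```bash
python3 -c "
from h import *
go(.5643,.1803,.117,81)"
```

```text
t 30.05 pos [0.5639 0.1806 0.117 ] yaw 59.3 q7 -0.47 F [-6.9 -3.9  8.5] T [-0.73  1.38  0.73] w 0.454
tool delta [-0.0001  0.0005  0.    ] spin -21.70088858382138
```

Call:
{"method": "send_rows", "body": {"deltas": "0 0 0 2; 0 0 0 3; 0 0 0 3"}}

```text
t: 30.35
eef_pos: [0.5638, 0.1806, 0.117]
tool_rot: [-0.0, 0.881, 0.473, -0.001]
contact_force: [-6.4, -3.9, 8.9]
gripper_width: 0.453
grasp_force: 64.1
```

```bash
python3 -c "
from h import *
go(.5643,.1803,.117,81)"
```

```text
t 30.35 pos [0.5638 0.1806 0.117 ] yaw 56.45 q7 -0.51 F [-6.4 -3.9  8.9] T [-0.89  1.41  1.36] w 0.453
tool delta [-0.      0.0006 -0.    ] spin -24.553033826743075
```

Call:
{"method": "send_rows", "body": {"deltas": "-0.001 0 -0.001 0; -0.001 0 -0.002 -2; -0.001 0 -0.004 -3; -0.001 0 -0.006 -3; -0.001 0 -0.008 -3"}}

```text
t: 30.85
eef_pos: [0.5635, 0.1805, 0.1201]
tool_rot: [0.001, 0.869, 0.495, -0.001]
contact_force: [13.5, 1.9, -44.2]
gripper_width: 0.456
grasp_force: 67.0
```

```bash
python3 -c "
from h import *
go(.5643,.1803,.117,81)"
```

```text
t 30.85 pos [0.5635 0.1805 0.1201] yaw 59.33 q7 -0.48 F [ 13.5   1.9 -44.2] T [ 0.32 -3.08  0.41] w 0.456
tool delta [0.0002 0.0008 0.0031] spin -21.67328190128086
```

Call:
{"method": "send_rows", "body": {"deltas": "0 0 -0.005 0; 0 0 -0.01 0; 0 0 -0.015 0; 0 0 -0.02 0; 0 0 -0.03 0"}}

```text
t: 31.35
eef_pos: [0.564, 0.1799, 0.1549]
tool_rot: [-0.0, 0.87, 0.494, -0.0]
contact_force: [0.6, 0.2, -3.8]
gripper_width: 0.458
grasp_force: 71.8
```

Call:
{"method": "send_rows", "body": {"deltas": "0 0 -0.02 0; 0 0 -0.04 0; 0 0 -0.04 0; 0 0 -0.04 0"}}

```text
t: 31.75
eef_pos: [0.5643, 0.1801, 0.1948]
tool_rot: [-0.0, 0.869, 0.494, 0.001]
contact_force: [0.1, 0.1, -5.2]
gripper_width: 0.461
grasp_force: 72.2
```

```bash
python3 -c "
from h import *
go(.4875,-.2141,.19,105)"
```

```text
t 31.75 pos [0.5643 0.1801 0.1948] yaw 59.22 q7 -0.54 F [ 0.1  0.1 -5.2] T [-0.05  0.02 -0.02] w 0.461
tool delta [-0.378   0.1358  0.0043] spin -45.77933236001371
```

Call:
{"method": "send_rows", "body": {"deltas": "-0.038 0.014 0 -5; -0.076 0.027 0 -9; -0.114 0.041 0 -14; -0.151 0.054 0 -18; -0.189 0.068 0 -23"}}

```text
t: 32.25
eef_pos: [0.5245, -0.0184, 0.1934]
tool_rot: [-0.001, 0.752, 0.659, -0.001]
contact_force: [0.4, -0.0, -3.4]
gripper_width: 0.455
grasp_force: 71.8
```

Call:
{"method": "send_rows", "body": {"deltas": "-0.045 -0.003 0 -5; -0.09 -0.005 0 -9; -0.135 -0.007 0 -14; -0.175 -0.009 0 -18; -0.2 -0.011 0 -23"}}

```text
t: 32.75
eef_pos: [0.4859, -0.2173, 0.1937]
tool_rot: [-0.0, 0.608, 0.794, -0.001]
contact_force: [0.5, -0.5, -4.1]
gripper_width: 0.452
grasp_force: 71.8
```

Call:
{"method": "send_rows", "body": {"deltas": "0 0 0 0; 0 0 0 0; 0 0 0 0"}}

```text
t: 33.05
eef_pos: [0.4878, -0.2125, 0.1936]
tool_rot: [-0.001, 0.607, 0.795, 0.0]
contact_force: [0.1, 1.9, -4.3]
gripper_width: 0.453
grasp_force: 71.9
```

Run:
```python
from h import *
go(.4875,-.2141,.025,105)
o=bot.get_obs(); r=rot(o); p=bot.read_camera("wrist"); X=fcloud(p); L=(X-o["eef_pos"])@r
for u,v in ((285,345),(375,345),(330,312),(330,384),(328,220),(328,150),(328,79)): print((L[v,u]*1000).round(1))
save(p,"w5.png")
```

```text
t 33.05 pos [ 0.4878 -0.2125  0.1936] yaw 105.26 q7 0.85 F [ 0.1  1.9 -4.3] T [-0.02 -0.04 -0.01] w 0.453
tool delta [-0.0016 -0.0006  0.1686] spin 0.26418703357936124
[ -0.  -15.7 -17. ]
[ -0.2  17.7 -16.8]
[ 14.2   0.9 -17.4]
[-18.    1.1 -17.5]
[ 47.6   0.1 -18.7]
[ 69.8   0.1 -17.2]
[ 84.6  -0.1 -67.6]
```

View pics/w5.png

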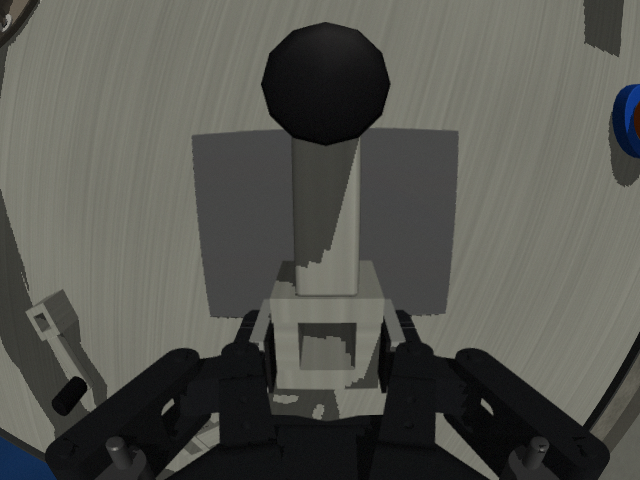

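The crank hangs level and square in the jaws over the mat (hub (327,345), knob (326,83)). I'll set it down.

Call:
{"method": "send_rows", "body": {"deltas": "-0.001 0 0.04 0; -0.001 0 0.08 0; -0.001 0 0.115 0; -0.001 0 0.145 0; -0.001 0 0.157 0"}}

```text
t: 33.6
eef_pos: [0.4869, -0.2127, 0.0345]
tool_rot: [-0.002, 0.606, 0.795, -0.001]
contact_force: [-0.0, 0.6, -3.5]
gripper_width: 0.455
grasp_force: 71.8
```

Call:
{"method": "send_rows", "body": {"deltas": "0 0 0.003 0; 0 0 0.006 0; 0 0 0.007 0; 0 0 0.007 0"}}

```text
t: 34.0
eef_pos: [0.4889, -0.215, 0.0313]
tool_rot: [0.001, 0.607, 0.795, 0.0]
contact_force: [-0.5, -0.1, -4.5]
gripper_width: 0.457
grasp_force: 71.8
```

Call:
{"method": "send_rows", "body": {"deltas": "0 0 0.0005 0; 0 0 0.001 0; 0 0 0.0015 0; 0 0 0.0015 0"}}

```text
t: 34.4
eef_pos: [0.4881, -0.2148, 0.0288]
tool_rot: [-0.0, 0.607, 0.795, 0.0]
contact_force: [-0.3, -0.0, -4.0]
gripper_width: 0.454
grasp_force: 71.8
```

Call:
{"method": "send_rows", "body": {"deltas": "0 0 0.001 0; 0 0 0.002 0; 0 0 0.003 0; 0 0 0.003 0"}}

```text
t: 34.8
eef_pos: [0.4881, -0.2148, 0.0261]
tool_rot: [-0.0, 0.607, 0.794, 0.0]
contact_force: [-1.1, 0.3, 1.2]
gripper_width: 0.453
grasp_force: 72.5
```

Call:
{"method": "send_rows", "body": {"deltas": "0 0 0.0005 0; 0 0 0.0005 0"}}

```text
t: 35.0
eef_pos: [0.488, -0.2149, 0.026]
tool_rot: [-0.0, 0.607, 0.794, 0.0]
contact_force: [-3.3, 3.5, 8.7]
gripper_width: 0.451
grasp_force: 73.7
```

On the mat. Release, retreat and look at the spindle again on the way.

Call:
{"method": "send_rows", "body": {"deltas": "0 0 -0.001 0; 0 0 -0.001 0; 0 0 -0.001 0; 0 0 -0.001 0; 0 0 -0.001 0", "claw": 1}}

```text
t: 35.5
eef_pos: [0.4881, -0.2149, 0.0262]
tool_rot: [0.0, 0.607, 0.795, -0.0]
contact_force: [-0.1, -0.2, 0.0]
gripper_width: 0.997
grasp_force: 0.0
```

Call:
{"method": "send_rows", "body": {"deltas": "0 0 -0.01 0; 0 0 -0.04 0; 0 0 -0.085 0; 0 0 -0.13 0; 0 0 -0.17 0"}}

```text
t: 36.0
eef_pos: [0.4878, -0.2152, 0.1989]
tool_rot: [0.0, 0.608, 0.794, 0.0]
contact_force: [0.8, 0.2, -0.5]
gripper_width: 0.998
grasp_force: 0.0
```

Call:
{"method": "send_rows", "body": {"deltas": "0.04 0.02 -0.01 -4; 0.08 0.04 -0.02 -8; 0.12 0.06 -0.03 -12; 0.16 0.08 -0.04 -17; 0.2 0.09 -0.045 -21"}}

```text
t: 36.5
eef_pos: [0.5235, 0.0038, 0.243]
tool_rot: [0.001, 0.451, 0.893, 0.001]
contact_force: [0.9, -0.4, 0.0]
gripper_width: 1.001
grasp_force: 0.0
```

Call:
{"method": "send_rows", "body": {"deltas": "0.03 0.03 0 -5; 0.065 0.06 0 -9; 0.1 0.085 0 -14; 0.13 0.11 0 -18; 0.155 0.13 0 -21"}}

```text
t: 37.0
eef_pos: [0.5354, 0.2061, 0.2419]
tool_rot: [0.0, 0.28, 0.96, 0.0]
contact_force: [0.2, -0.4, 0.2]
gripper_width: 1.002
grasp_force: 0.0
```

Call:
{"method": "send_rows", "body": {"deltas": "0 0 0 0; 0 0 0 0; 0 0 0 0"}}

```text
t: 37.3
eef_pos: [0.536, 0.2018, 0.2414]
tool_rot: [0.0, 0.284, 0.959, -0.0]
contact_force: [-0.3, 0.7, 0.5]
gripper_width: 1.004
grasp_force: 0.0
```

Run:
```python
from h import *
from scipy.optimize import least_squares
go(.507,.2012,.2387,147)
for k in range(2):
    p=bot.read_camera("wrist"); X=fcloud(p).reshape(-1,3); d=np.hypot(X[:,0]-.564,X[:,1]-.181)
    Y=X[(d<.015)&(X[:,2]>.098)&(X[:,2]<.113)][:,:2]
    def f(v):
        a=v[0]; q=(Y-v[1:])@np.array([[np.cos(a),-np.sin(a)],[np.sin(a),np.cos(a)]]); return (np.abs(q).max(1)-.009)*1000
    b=least_squares(f,[-.2,.564,.181],loss="soft_l1",x_scale=[.1,.001,.001]); print(len(Y),np.degrees(b.x[0]).round(1),b.x[1:].round(4))
p=bot.read_camera("top"); X=cloud(p)
for q in ("crank","crank_top","crank_knob","bolt_tip","collar","mug","shaker"): print(q,[(np.round(s["xyz"],3).tolist(),round(s["confidence"],2)) for s in bot.landmark_of(p,q)][:3])
p=bot.read_camera("scene")
for q in ("crank_top","crank_knob","bolt_tip"): print(q,[(np.round(s["xyz"],3).tolist(),round(s["confidence"],2)) for s in bot.landmark_of(p,q)][:3])
```

```text
t 37.3 pos [0.536  0.2018 0.2414] yaw 147.06 q7 0.69 F [-0.3  0.7  0.5] T [-0.    0.05 -0.01] w 1.004
tool delta [ 0.024  -0.0162  0.0027] spin 0.0565859523091774
187 -15.2 [0.5643 0.1803]
192 -14.9 [0.5643 0.1803]
crank [([0.202, -0.398, -0.001], 0.78), ([0.488, -0.214, 0.004], 0.62), ([0.402, -0.51, -0.001], 0.59)]
crank_top [([0.401, -0.508, 0.04], 0.85), ([0.202, -0.396, 0.039], 0.84), ([0.489, -0.218, 0.042], 0.64)]
crank_knob [([0.456, -0.444, 0.087], 0.92), ([0.252, -0.463, 0.085], 0.92), ([0.466, -0.134, 0.095], 0.8)]
bolt_tip [([0.677, 0.201, 0.053], 0.42)]
collar [([0.789, -0.004, 0.0], 0.62)]
mug [([0.609, 0.497, 0.001], 0.73)]
shaker [([0.596, -0.459, -0.002], 0.96)]
crank_top [([0.207, -0.4, 0.039], 0.93), ([0.403, -0.507, 0.039], 0.88), ([0.487, -0.213, 0.05], 0.65)]
crank_knob [([0.254, -0.467, 0.086], 0.88), ([0.465, -0.128, 0.095], 0.64)]
bolt_tip [([0.673, 0.203, 0.05], 0.47), ([0.788, -0.003, 0.041], 0.43)]
```

The spindle now reads -15.1°, exactly the expected stop. The crank stands upright on the mat and the bystanders haven't moved.

```bash
python3 -c "
from station import bot
print(bot.hand_in())"
```

```text
the job is handed in; nothing more can be done
None
```

The bolt is drawn fully back to its stop, and the crank is back on the mat, upright on its hub; it took a second winding because my first lift-off dragged the spindle about 5° back. The job is handed in at about 37 s of the allowed 72 s.

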